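# Aim the exposure lamp at the dish and hold its guarded lever

### The job

Aim the small lamp on the rig at the middle of the petri dish, by swivelling and tilting its head with the ball-ended handle and leaving the dish where it is. Then flip the safety catch over, away from the lever it guards, and after that pull the spring-return lever all the way towards the robot and keep holding it there: the program finishes while the gripper is still holding the lever pulled, with the catch still open and the lamp still aimed. Do not disturb the bottle, beaker and jar standing nearby.

Things in the scene. Friction and masses are not known exactly. Their poses are not given: they have to be found in the camera images.
- rig: Grey base plate 160 x 305 x 10 mm, fixed to the board, which is 12 mm thick and covers the sink. It carries, seen from the robot, the lamp post on the left, a white lever housing (110 x 64 mm, top 46 mm above the origin's level) right of centre and the safety catch at the right. The origin lies at the plate's underside; the plate spans x -85 to 75 mm and y -170 to 135 mm. Its x axis points away from the robot, y to the left, z up; 'rig x, y, z' below means these axes.
- lamp_swivel (a joint): Swivel angle of the lamp about the vertical line through point lamp_axis: 0 means the lamp faces along rig x, positive turns it to the left (counter-clockwise from above); range -0.9 to 0.9 rad; friction holds it where it is left (about 1 N at the handle ball).
- lamp_tilt (a joint): Tilt of the lamp about its level cross axis through point lamp_axis: 0 means level, positive dips the lens (and lifts the handle ball); range 0 to 1.25 rad; friction holds it (about 1 N at the ball).
- lamp_axis (a point): Point where the swivel and tilt axes of the lamp cross, 175 mm above the rig's origin, at rig x 20, y 90 mm; it does not move. It turns with the lamp head: its x axis is the lamp's optical axis, out through the lens. The aluminium lamp barrel is 44 to 56 mm thick and reaches 58 mm ahead and 45 mm behind this point.
- lamp_ball (a point): Centre of the black handle ball, 26 mm in diameter, on a 10 mm rod straight behind the lamp barrel, 110 mm behind lamp_axis on the optical axis. Hold it from above and move it to swivel and tilt the lamp.
- dish_mid (a point): Middle of the petri dish, a clear covered dish 91 mm in diameter and 15 mm high that lies loose on the board beyond the lamp; this point is on its axis, 7 mm above the board. It weighs 18 to 31 g.
- catch (a joint): Safety catch angle: 0 is shut (the steel gate bar lies level across the slot in front of the lever's shank and blocks the lever), growing as the bar swings up and over to the right; range 0 to 1.7 rad, and open is beyond 1.35. It stays where it is left (about 1.1 N at the ball). The turning axis is level along rig x through point catch_hinge, and positive turns rig y towards rig z.
- catch_hinge (a point): Fixed point on the catch's shaft axis, 80 mm above the rig's origin, at rig x -70, y -145 mm, level with the thumb arm. The shaft runs from here along rig x, in two bearings up to 92 mm above the rig's origin, 72 mm to the gate bar, which is 8 mm thick and reaches 79 mm from the shaft.
- catch_ball (a point): Centre of the black ball, 22 mm in diameter, at the end of the thumb arm that turns the catch, 55 mm from catch_hinge at right angles to the shaft. With the catch shut the arm stands up and leans 15 degrees to the left; push or carry it over to the right and down.
- pull_lever (a joint): Lever angle: 0 is at rest (leaning 0.40 rad away from the robot), growing as it is pulled along -rig x, towards the robot; range 0 to 0.85 rad (then leaning 0.45 rad to the robot). A spring pulls it back: about 3 N at the grip at rest, 6 N fully pulled. While the catch is shut it stops after 0.1 to 0.2 rad.
- lever_hinge (a point): Fixed point on the lever's level hinge axis (along rig y), 45 mm above the rig's origin, at rig x 0, y -90 mm.
- lever_grip: Black round hand grip, a sleeve that can turn stiffly on the lever's 12 mm shank, 25 mm in diameter and 56 mm long, from 60 to 116 mm from the hinge axis. The body's origin lies at the lever's hinge and its z axis points along the lever to the grip.
- lever_mid (a point): Middle of the lever's hand grip, 90 mm from lever_hinge, on the grip's axis.
- small_bottle: Bystander: small round bottle with a cap, 46 mm in diameter, 96 mm tall, standing behind the lever; origin at the centre of its underside.
- beaker: Bystander: empty glass beaker 54 mm in diameter, 70 mm tall, left of the lamp; origin at the centre of its underside.
- jar: Bystander: squat jar 62 mm in diameter, 60 mm tall, on the worktop at the right; origin at the centre of its underside.

How it is judged:
By the outcome, as a careful person would: the job done as asked, in the order asked, and still so for the second after the job is handed in, while the arm keeps its last pose, push and grip.
It also fails if it takes over 62 s, if anything falls off the work surface, if the arm or the gripper's body presses on something with over 40 N, if the wrist force passes 120 N, or if a joint passes its speed limit or range.

### The arm

A 6-joint arm with a two-finger parallel gripper is mounted at the origin on a cart in front of the work surface, level with it; the furniture and walls round the work are solid. World frame = base frame: x ahead of the robot, y to its left, z up, the work surface at z = 0. Lengths are in mm, angles in degrees, forces in N, time in s.
With the tool pointing down it reaches from about 300 to 850 mm from the base axis. Payload 4.2 kg.
Tool frame: the origin (TCP) lies at the very end of the fingers, on their centre line; the grasp point (between the pads) lies 19 mm behind it; z points along the fingers, y is the direction in which the jaws open and shut (so a half turn about z gives the same grasp; the last joint's range is limited). The gripper opens to 91 mm and grips with 3 to 60 N. Pads are 32 mm wide; open, the fingers measure 118 mm over their backs; the gripper's body (76 mm by 178 mm) begins 60 mm behind the grasp point.
Start: joints at [62.796, 18.312, 89.639, -0, 72.044, -1.146], TCP at [252.592, 516.566, 213.976] pointing down, gripper open.
Joint ranges: [-177.97, 177.97], [-48.28, 115.42], [12.27, 149.76], [-77.06, 257.06], [2.81, 150.46], [-146.56, 146.56]. Speed limits (degrees/s): [147.25, 147.25, 180, 180, 180, 180].

### API

Orientations are given as [roll, pitch, yaw] about the fixed x, y, z axes, in that order (R = Rz(yaw) Ry(pitch) Rx(roll)).
In Python, from workcell import * gives the robot as it stands. The module is installed in compiled form; this text tells all that it offers.
- The arm moves only by the tool servo_tool, never from a script. Its argument "plan" is a list that holds one entry, the list of rows, each a list of 7 numbers: the shift along the tool's x, y, z in mm, then the turn, a rotation vector about the tool's x, y, z in rad, then the opening, from 0 (shut) to 1 (fully open). A call has 1 to 20 rows; each row is the pose to reach, as a shift and turn from the pose commanded when the call began, along the tool's axes at that moment; what a row does not reach only later rows make up. A row lasts 1/10 s, in which the tool goes at most 50 mm and 8.59 degrees, less where a joint would pass 70% of its speed; a pose out of reach is approached as far as the arm can. A call with a gripper value outside its range is refused whole. The fingers move at their own pace and stop on an object; "squeeze" is the grip in N (left out, the last holds). Time passes only in rows, so rows that repeat a pose let the fingers close. It gives the time, the measured TCP pose, the force and the opening at its end, in the units of the state.
- state(): the state, without advancing time (a new reading comes with each control period).
- grab_frame(name): name is "scene" or "top" or "wrist"; returns a dict with "color" (400x640x3 uint8, red, green, blue), "range_z" (400x640 float32, mm along the optical axis (not along the pixel's ray), 0 where there is no reading), "fx", "fy", "cx", "cy" (pixels), "rvec" (rotation vector, rad) and "tvec" (3), from world to camera coordinates, as OpenCV has them; the wrist camera has in their place "tool_from_camera" (4x4, takes a point from camera to tool coordinates, whose origin is the TCP and whose axes are the flange's). Camera axes: x right, y down, z forward; pixel columns grow to the right and rows downward; lengths in mm; the calibration is good to about 2 mm. A picture is of the moment at which its call begins: read the wrist's pose just before it.
- job_done(): hands the job in, once; it reports no verdict.
The state is a dict: "time_s": time; "qpos": joint angles; "qvel": joint speeds; "effort": joint torques, N m; "ee_pos": TCP position; "ee_rot": TCP orientation; "force": force on the tool from outside, world axes, zero at the start; "torque": the same for the moment, N m; "gripper_width": finger opening in mm.
Only numpy, scipy, OpenCV 4.12 (cv2) and the standard library are available. Lean on these libraries where they do the work, as an engineer would, in place of code of your own. Each camera call takes 0.05 s, during which the arm holds its last target.

## Working session

There is one attempt and no reset: what is moved stays moved. The work goes in short steps, Python scripts to look and compute and a tool call to move; the robot and the scene stay as the last step left them, time stands still between calls to the robot, and variables do not carry over. Pictures are saved under pics/ and viewed, and the job is handed in when it is done.

Besides the shell and the picture viewer there is one more tool, called after "Request:" by a JSON object that holds its "op" and its "data". servo_tool: Moves the arm, as the interface text tells. Its arguments: {"type":"object","properties":{"plan":{"type":"array"},"squeeze":{"type":"number"}},"required":["plan"]}

```bash
mkdir -p pics; cat > h.py <<'E'
from workcell import *
import numpy as np, cv2
from scipy.spatial.transform import Rotation as R
def save(f,n): cv2.imwrite('pics/'+n+'.png',cv2.cvtColor(f['color'],cv2.COLOR_RGB2BGR))
def pts(f):
    z=f['range_z'].astype(float);h,w=z.shape
    u,v=np.meshgrid(np.arange(w),np.arange(h))
    P=np.stack([(u-f['cx'])/f['fx']*z,(v-f['cy'])/f['fy']*z,z],-1)
    Rm=cv2.Rodrigues(np.array(f['rvec'],float))[0];t=np.array(f['tvec']).ravel()
    return (P-t)@Rm
def ray(f,u,v):
    Rm=cv2.Rodrigues(np.array(f['rvec'],float))[0];t=np.array(f['tvec']).ravel()
    d=Rm.T@np.array([(u-f['cx'])/f['fx'],(v-f['cy'])/f['fy'],1]);return -Rm.T@t,d
def onz(f,u,v,z):
    o,d=ray(f,u,v);return o+d*(z-o[2])/d[2]
E
python3 - <<'E'
from h import *
import pickle
s=state();print(s)
F={n:grab_frame(n) for n in ("scene","top")}
pickle.dump(F,open('f0.pkl','wb'))
for n in F:
    save(F[n],n+'0'); f=F[n]; print(n,f['fx'],f['cx'],f['cy'],ray(f,320,200))
E
```

```text
{'time_s': 0.0, 'qpos': array([ 6.27959904e+01,  1.83521283e+01,  8.97060268e+01,  6.65977296e-04,
        7.20429005e+01, -1.14456636e+00]), 'qvel': array([-0.05668809,  0.0553855 , -0.09770106,  0.01953047, -0.00568434,
       -0.00843554]), 'effort': array([-1.50418393e-03, -4.12435162e+01, -2.31977141e+01,  7.26153539e-02,
        4.55036620e-02, -1.09290631e-04]), 'ee_pos': array([252.35602395, 516.11062157, 213.11795848]), 'ee_rot': array([-1.79898977e+02, -2.65164499e-03,  1.53940349e+02]), 'force': array([-0.65704958, -0.44923275, -0.06134691]), 'torque': array([-0.02792226, -0.04507416,  0.02163455]), 'gripper_width': 91.4182526503863}
scene 374.15368853579844 319.48093333418535 200.33214963714465 (array([ -70.172872  , -326.19805402,  761.32746486]), array([ 0.67637957,  0.32747327, -0.65975348]))
top 373.9525947109753 326.60997858139547 200.31406340783704 (array([ 490.37295554,  -15.23179848, 1229.75851278]), array([ 0.07350212,  0.02216812, -0.99720567]))
```

View pics/scene0.png

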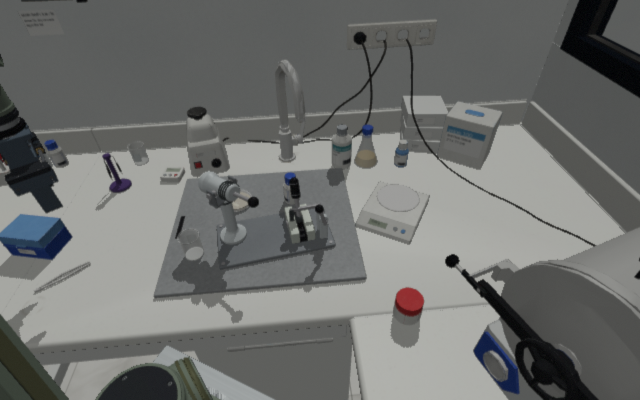

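View pics/top0.png

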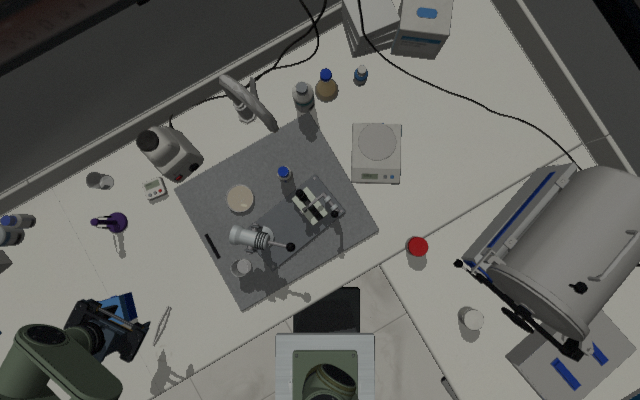

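The rig sits at the centre of both views: in the top view the lamp ball is near (290,246), the dish near (240,198) and the lever housing near (312,205). I'll zoom in next.

```bash
python3 - <<'E'
from h import *
import pickle
F=pickle.load(open('f0.pkl','rb'))
for n,(a,b,c,d) in {'scene':(160,360,160,285),'top':(200,360,150,275)}.items():
    im=F[n]['color'][c:d,a:b]
    im=cv2.resize(im,None,fx=4 if n=='scene' else 5,fy=4 if n=='scene' else 4.8-0.8+1,interpolation=cv2.INTER_CUBIC)
    im=im[:600,:800]
    cv2.imwrite('pics/%s_z.png'%n,cv2.cvtColor(np.clip(im.astype(float)*1.3,0,255).astype(np.uint8),cv2.COLOR_RGB2BGR))
E
```

```text
(no output)
```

View pics/scene_z.png

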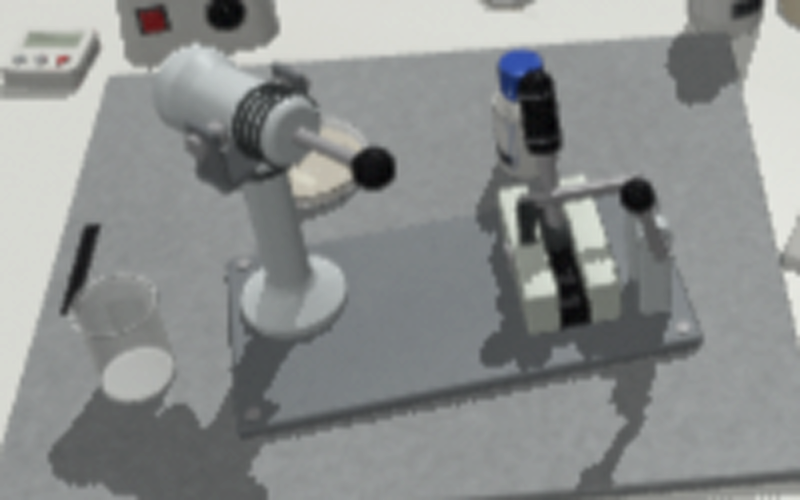

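View pics/top_z.png

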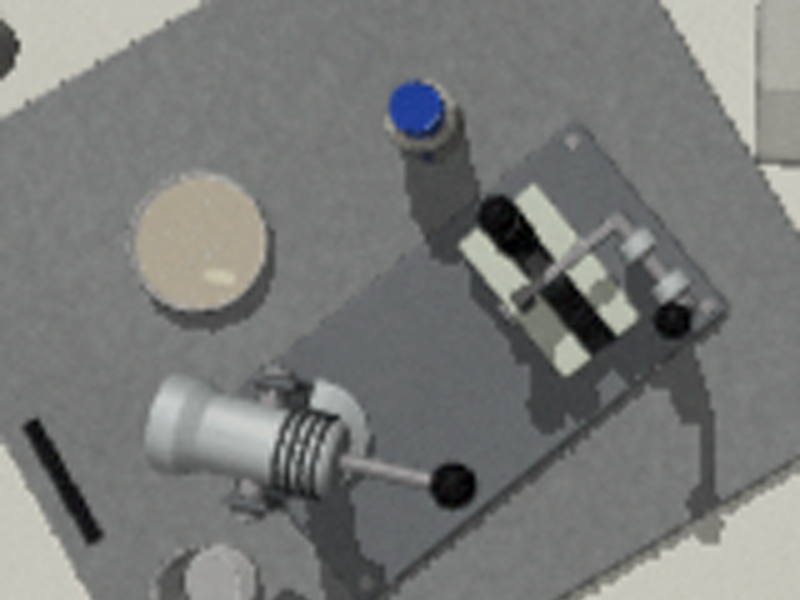

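```bash
python3 - <<'E'
from h import *
import pickle
F=pickle.load(open('f0.pkl','rb'))
t=F['top'];s=F['scene']
T=lambda x,y:(200+x/5-.4,150+y/5-.4)
S=lambda x,y:(160+x/4-.4,160+y/4-.4)
p=lambda n,v:print(n,np.round(v,1))
tz={'FR':(574,124),'NR':(729,306),'nearedge':(395,590)}
A={k:onz(t,*T(*v),22) for k,v in tz.items()}
B={k:onz(s,*S(*v),22) for k,v in {'NL':(242,432),'NR':(702,340),'FL':(228,262)}.items()}
for D in(A,B):
    for k in D:p(k,D[k])
print('ang near edge',np.degrees(np.arctan2(*(A['nearedge']-A['NR'])[[1,0]]))-90, np.degrees(np.arctan2(*(B['NL']-B['NR'])[[1,0]]))-90, np.linalg.norm(B['NL']-B['NR']),np.linalg.norm(B['NL']-B['FL']))
print('FR-NR',np.degrees(np.arctan2(*(A['FR']-A['NR'])[[1,0]])),np.linalg.norm(A['FR']-A['NR']))
# depth pts
P=pts(t);Q=pts(s)
def near(Pc,f,u,v,r=1):
    a=Pc[int(v)-r:int(v)+r+1,int(u)-r:int(u)+r+1].reshape(-1,3);return np.median(a,0)
p('board top',near(P,t,*T(600,500)))
p('plate',near(P,t,*T(400,330)))
# two-view triangulation
def tri(a,b):
    o1,d1=ray(t,*T(*a));o2,d2=ray(s,*S(*b))
    M=np.stack([d1,-d2],1);k=np.linalg.lstsq(M,o2-o1,rcond=None)[0]
    q1=o1+k[0]*d1;q2=o2+k[1]*d2;return (q1+q2)/2,np.linalg.norm(q1-q2)
for n,a,b in [('lampball',(453,486),(373,167)),('catchball',(673,321),(637,195))]:
    print(n,tri(a,b),near(P,t,*T(*a)),near(Q,s,*S(*b)))
p('dish top z27',onz(t,*T(201,243),27))
p('dish depth',near(P,t,*T(201,243)))
p('bottle',near(P,t,*T(416,107)));p('beaker',near(P,t,*T(220,580)))
E
```

```text
FR [663.1  29.4  22. ]
NR [543.9 -70.3  22. ]
nearedge [363.5 145.1  22. ]
NL [355.6 162.8  22. ]
NR [542.  -70.4  22. ]
FL [475.4 262.4  22. ]
ang near edge 39.94684433168962 38.64281342785077 298.5301666407265 155.8395863320998
FR-NR 39.912630335821746 155.41317110679833
board top [421.3  15.8  12.1]
plate [531.7 144.4  20.9]
lampball (array([438.49279361,  89.6151245 , 201.82673807]), np.float64(0.19029483240093673)) [441.10369637  89.27996915 211.79905063] [432.76587793  87.0017791  208.51787556]
catchball (array([529.80117871, -32.03690586, 147.87602474]), np.float64(0.06564060855925824)) [531.92692124 -31.39036188 154.82839939] [525.05489322 -31.80217383 153.93527651]
dish top z27 [586.6 270.5  27. ]
dish depth [587.4 273.6  26. ]
bottle [662.1 124.5 106.2]
beaker [371.6 261.5  14.5]
```

```bash
python3 - <<'E'
from h import *
m=np.array([[75,-170],[-85,-170],[-85,-170],[-85,135],[75,135],[-70,-130.8],[-70,-130.8]],float)
w=np.array([[663.1,29.4],[543.9,-70.3],[542,-70.4],[355.6,162.8],[475.4,262.4],[529.8,-32],[529.8,-32]])
mc,wc=m.mean(0),w.mean(0);a=(m-mc)[:,0]+1j*(m-mc)[:,1];b=(w-wc)[:,0]+1j*(w-wc)[:,1]
c=(a.conj()*b).sum();th=np.angle(c);print(np.degrees(th),abs(c)/(abs(a)**2).sum())
Rm=np.array([[np.cos(th),-np.sin(th)],[np.sin(th),np.cos(th)]]);o=wc-Rm@mc
print('origin',o);print('res',np.round(w-(m@Rm.T+o),1))
rig=lambda x,y:Rm@np.array([x,y])+o
L=rig(20,90);print('lamp axis',L)
ball=np.array([438.5,89.6,201.8]);d=ball-np.r_[L,187];print('dist',np.linalg.norm(d),'opt yaw',np.degrees(np.arctan2(-d[1],-d[0])),'rel',np.degrees(np.arctan2(-d[1],-d[0])-th),'tilt',np.arcsin(d[2]/110))
D=np.array([587,271.5,19]);v=D-np.r_[L,187];v/=np.linalg.norm(v)
print('target ball',np.r_[L,187]-110*v,'swivel',np.degrees(np.arctan2(v[1],v[0])-th),'tilt',np.arcsin(-v[2]))
for q in (0,.85):
    e=rig(90*np.sin(.4-q),-90);print('lever mid',q,e,57+90*np.cos(.4-q))
for q in (0,1.4,1.5):
    al=np.radians(105)-0;ang=np.radians(90+15)-0
    # catch positive turns y->z?? arm at leaning left (y+)
    f=np.radians(75)+q
    e=rig(-70,-145+55*np.cos(f));print('catchball',q,e,92+55*np.sin(f))
print('bar end',rig(2,-66))
E
```

```text
39.02010313650765 0.9818475885018134
origin [502.02039844 113.40798927]
res [[-4.2  0.8]
 [ 0.9  1.9]
 [-1.   1.8]
 [ 4.6 -2. ]
 [ 0.1 -3.1]
 [-0.2  0.3]
 [-0.2  0.3]]
lamp axis [460.8955282  195.92310939]
dist 109.65948783922939 opt yaw 78.10529663920363 rel 39.08519350269599 tilt 0.1349547317955941
target ball [398.75971594 158.6838948  269.7791141 ] swivel -8.085016936467865 tilt 0.8519066579667708
lever mid 0 [585.91317065  65.55048622] 139.89548946025965
lever mid 0.85 [528.26956286  18.83811565] 138.04023921174092
catchball 0 [529.96434318 -32.25809724] 145.12592044589877
catchball 1.4 [570.36437138 -82.11220125] 115.05758460830319
catchball 1.5 [571.6565848  -83.70680761] 109.95736744437158
bar end [545.12738839  63.39011829]
```

```bash
cat >> h.py <<'E'
YAW=39.0; ORG=np.array([502.0,113.4])
def rig(x,y,z):
    a=np.radians(YAW);return np.array([ORG[0]+np.cos(a)*x-np.sin(a)*y,ORG[1]+np.sin(a)*x+np.cos(a)*y,12+z])
def down(yy): # tool down, jaw axis y at world yaw yy (deg)
    return R.from_euler('xyz',[180,0,yy+90],degrees=True)
def rel(wps,s=None):
    s=s or state();p0=np.array(s['ee_pos']);R0=R.from_euler('xyz',s['ee_rot'],degrees=True)
    for p,Rt in wps:
        d=R0.inv().apply(np.array(p)-p0);r=(R0.inv()*Rt).as_rotvec()
        print([round(float(x),1) for x in d]+[round(float(x),3) for x in r], 'deg',round(np.degrees(np.linalg.norm(r)),1))
E
python3 - <<'E'
from h import *
rel([([300,400,290],down(30)),([438,90,285],down(-12))])
E
```

```text
[-93.8, -83.6, -76.7, -0.001, 0.0, 0.592] deg 33.9
[-354.0, -301.4, -71.3, -0.001, 0.001, 1.325] deg 75.9
```

Request:
{"op": "servo_tool", "data": {"plan": [[[-20,-18,-25,0,0,0.13,1],[-45,-40,-50,0,0,0.26,1],[-70,-63,-70,0,0,0.39,1],[-94,-84,-75,0,0,0.5,1],[-125,-110,-75,0,0,0.62,1],[-155,-136,-75,0,0,0.75,1],[-188,-163,-75,0,0,0.87,1],[-220,-190,-74,0,0,1.0,1],[-254,-218,-73,0,0,1.12,1],[-287,-246,-72,0,0,1.25,1],[-320,-273,-72,0,0,1.325,1],[-340,-290,-71,0,0,1.325,1],[-354,-301,-71,0,0,1.325,1],[-354,-301,-71,0,0,1.325,1],[-354,-301,-71,0,0,1.325,1]]]}}

```text
time_s: 1.6
ee_pos: [438.1, 90.8, 284.6]
ee_rot: [-179.9, -0.0, 78.0]
force: [-0.2, -0.4, 0.7]
gripper_width: 91.1
```

```bash
cat >> h.py <<'E'
def wpts(f,s):
    R0=R.from_euler('xyz',s['ee_rot'],degrees=True)
    T=np.array(f['tool_from_camera']);z=f['range_z'].astype(float);h,w=z.shape
    u,v=np.meshgrid(np.arange(w),np.arange(h))
    P=np.stack([(u-f['cx'])/f['fx']*z,(v-f['cy'])/f['fy']*z,z],-1)
    P=P@T[:3,:3].T+T[:3,3]
    return R0.apply(P.reshape(-1,3)).reshape(h,w,3)+s['ee_pos']
def wray(f,s,u,v):
    R0=R.from_euler('xyz',s['ee_rot'],degrees=True);T=np.array(f['tool_from_camera'])
    d=T[:3,:3]@np.array([(u-f['cx'])/f['fx'],(v-f['cy'])/f['fy'],1])
    return R0.apply(T[:3,3])+s['ee_pos'],R0.apply(d)
def won(f,s,u,v,z):
    o,d=wray(f,s,u,v);return o+d*(z-o[2])/d[2]
E
python3 - <<'E'
from h import *
s=state();f=grab_frame('wrist');save(f,'w1');import pickle;pickle.dump((s,f),open('w1.pkl','wb'))
print(f['fx'],f['tool_from_camera'])
E
```

```text
330.04496995113806 [[ 4.96270258e-05 -9.70866401e-01 -2.39621428e-01  6.70781706e+01]
 [ 9.99999992e-01  7.55149662e-05 -9.88555919e-05  1.00901323e+00]
 [ 1.14070577e-04 -2.39621421e-01  9.70866397e-01 -1.71370814e+02]
 [ 0.00000000e+00  0.00000000e+00  0.00000000e+00  1.00000000e+00]]
```

View pics/w1.png

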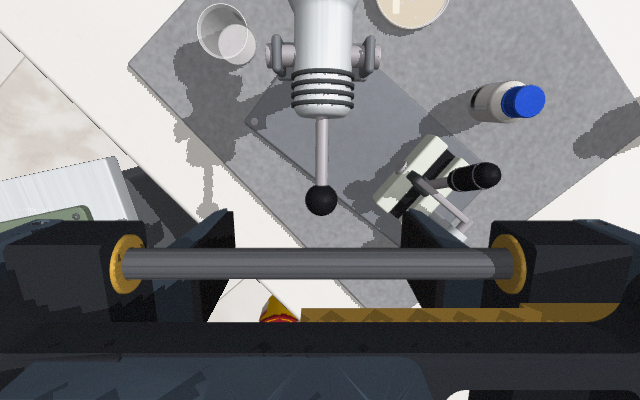

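```bash
python3 - <<'E'
from h import *
import pickle
s,f=pickle.load(open('w1.pkl','rb'))
print('ball',won(f,s,321,200,201.8),'NLcorner',won(f,s,247,122,22),'model',rig(-85,135,10))
print('lever top',won(f,s,485,176,150), rig(116*np.sin(.4),-90,0))
P=wpts(f,s)
print('ball depth',P[200,321],'plate',P[120,270],'barrel pts',P[85,321],P[30,321],P[60,321])
E
```

```text
ball [441.62296882  89.94788036 201.8       ] NLcorner [361.76256853 164.38346448  22.        ] model [350.98434048 164.82247156  22.        ]
lever top [595.07924343  67.22369056 150.        ] [593.74448267  71.88485627  12.        ]
ball depth [442.10725368  92.71800815 212.44650404] plate [391.29025134 160.66045109  22.04627085] barrel pts [459.34053695 174.5911537  211.06979742] [466.80014436 209.95905545 208.84047068] [462.80714211 191.00088726 209.43446079]
```

The ball is centred at (321,200) and the rod runs straight up the image, so the jaws straddle it correctly. I'll descend and grip.

Request:
{"op": "servo_tool", "data": {"plan": [[[0,1,25,0,0,0,1],[0,2,60,0,0,0,0.7],[0,2,90,0,0,0,0.6],[0,2,101,0,0,0,0.5],[0,2,101,0,0,0,0.4],[0,2,101,0,0,0,0.2],[0,2,101,0,0,0,0.2],[0,2,101,0,0,0,0.2],[0,2,101,0,0,0,0.2],[0,2,101,0,0,0,0.2]]], "squeeze": 12}}

```text
time_s: 2.65
ee_pos: [440.6, 90.3, 184.5]
ee_rot: [179.9, -0.0, 78.0]
force: [0.0, 0.1, 1.2]
gripper_width: 25.0
```

```bash
python3 - <<'E'
from h import *
s=state();L=np.array([461.5,196,187]);D=np.array([587,271.5,19])
p0=s['ee_pos']
def ang(v): v=v/np.linalg.norm(v);return np.arctan2(v[1],v[0]),np.arcsin(-v[2])
b0=p0+[0,0,18.5];a0,t0=ang(L-b0);a1,t1=ang(D-L);print(np.degrees([a0,a1]),t0,t1)
B=lambda a,t:L-110*np.array([np.cos(a)*np.cos(t),np.sin(a)*np.cos(t),-np.sin(t)])
off=b0-B(a0,t0);print(off)
w=[]
for k in np.linspace(0.1,1,10):
    a=a0+(a1-a0)*k;t=t0+(t1-t0)*k
    w.append((B(a,t)+off*(1-k)-[0,0,18.5],down(-12+np.degrees(a-a0))))
rel(w,s)
E
```

```text
[78.82517107 31.03084758] 0.14700812476783182 0.853790074913595
[ 0.20277923  1.0264765  -0.15493442]
[1.6, -9.0, -7.7, 0.001, -0.001, 0.084] deg 4.8
[4.4, -17.6, -15.2, 0.001, -0.001, 0.167] deg 9.6
[8.4, -25.6, -22.6, 0.001, -0.001, 0.251] deg 14.4
[13.5, -32.9, -29.8, 0.001, -0.001, 0.334] deg 19.1
[19.5, -39.3, -36.8, 0.001, -0.001, 0.417] deg 23.9
[26.4, -44.7, -43.5, 0.001, -0.001, 0.501] deg 28.7
[33.9, -49.0, -49.9, 0.001, -0.001, 0.584] deg 33.5
[41.9, -52.1, -55.9, 0.001, -0.001, 0.668] deg 38.3
[50.2, -53.8, -61.7, 0.001, -0.001, 0.751] deg 43.0
[58.5, -54.3, -67.0, 0.001, -0.001, 0.834] deg 47.8
```

Request:
{"op": "servo_tool", "data": {"plan": [[[1.6,-9,-7.7,0,0,0.084,0.2],[4.4,-17.6,-15.2,0,0,0.167,0.2],[8.4,-25.6,-22.6,0,0,0.25,0.2],[13.5,-33,-30,0,0,0.334,0.2],[19.5,-39.3,-37,0,0,0.417,0.2],[26.4,-44.7,-43.5,0,0,0.5,0.2],[34,-49,-50,0,0,0.584,0.2],[42,-52,-56,0,0,0.668,0.2],[50,-54,-62,0,0,0.75,0.2],[58.5,-54.3,-67,0,0,0.834,0.2],[58.5,-54.3,-67,0,0,0.834,0.2],[58.5,-54.3,-67,0,0,0.834,0.2]]]}}

```text
time_s: 3.85
ee_pos: [398.5, 158.4, 251.4]
ee_rot: [-180.0, 0.1, 30.4]
force: [-2.4, -0.9, 5.2]
gripper_width: 25.0
```

```bash
python3 - <<'E'
from h import *
import pickle
s=state();print(s['force'],s['ee_pos'],s['ee_rot'])
F={n:grab_frame(n) for n in ("scene","top","wrist")};F['s']=s
pickle.dump(F,open('f1.pkl','wb'))
for n,(a,b,c,d) in {'scene':(160,360,160,285),'top':(200,360,150,270)}.items():
    k=4 if n=='scene' else 5
    im=cv2.resize(F[n]['color'][c:d,a:b],None,fx=k,fy=k,interpolation=cv2.INTER_CUBIC)
    cv2.imwrite('pics/%s_1.png'%n,cv2.cvtColor(np.clip(im.astype(float)*1.3,0,255).astype(np.uint8),cv2.COLOR_RGB2BGR))
save(F['wrist'],'w2')
E
```

```text
[-2.41262503 -0.92602974  5.20736835] [398.51923381 158.41679748 251.42216511] [-1.79979704e+02  6.96634418e-02  3.03659231e+01]
```

View pics/top_1.png

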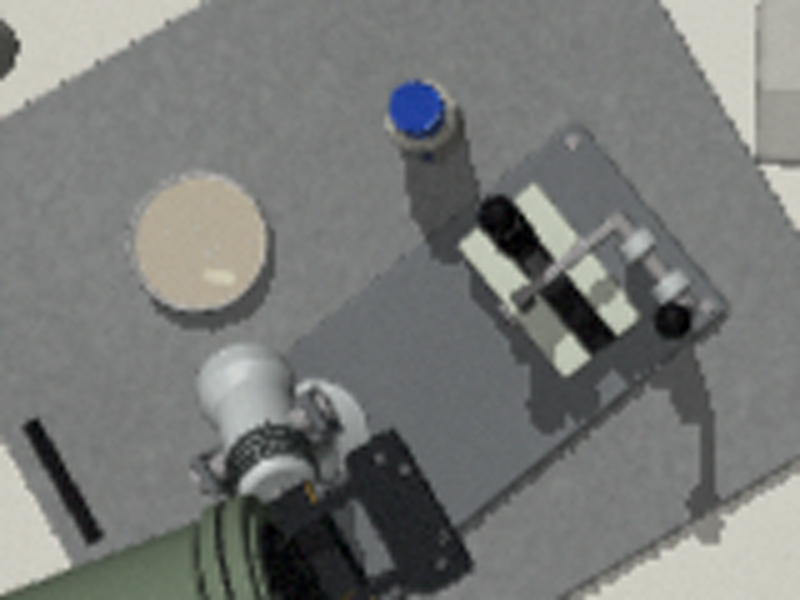

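View pics/w2.png

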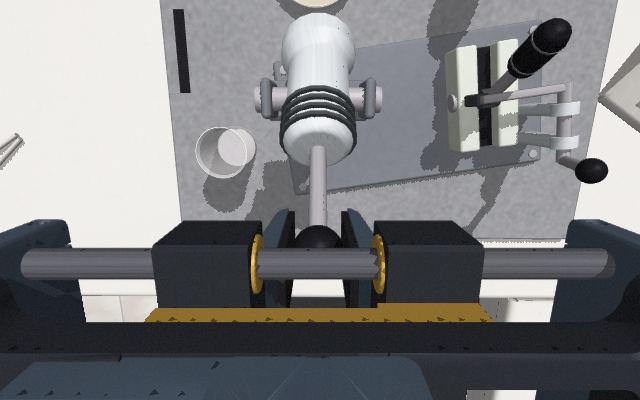

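View pics/scene_1.png

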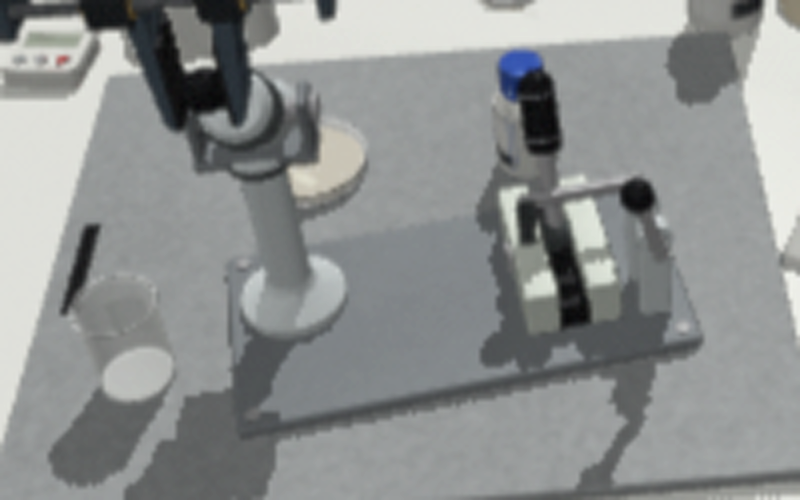

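The lamp now heads roughly to the dish in the top view: lens at (245,385), dish at (201,243). I'll release, rise and measure.

Request:
{"op": "servo_tool", "data": {"plan": [[[0,0,0,0,0,0,0.5],[0,0,0,0,0,0,0.6],[0,0,0,0,0,0,0.6],[0,0,-20,0,0,0,0.6],[0,0,-60,0,0,0,0.6],[-30,0,-100,0,0,0,0.6],[-30,0,-120,0,0,0,0.6],[-30,0,-120,0,0,0,0.6]]]}}

```text
time_s: 4.8
ee_pos: [374.6, 143.9, 374.0]
ee_rot: [179.9, -0.4, 30.3]
force: [0.6, 0.9, -0.3]
gripper_width: 54.8
```

```bash
python3 - <<'E'
from h import *
import pickle
s=state();print(s['force'],s['ee_pos'],s['ee_rot'])
F={n:grab_frame(n) for n in ("scene","top","wrist")};F['s']=s
pickle.dump(F,open('f2.pkl','wb'))
for n,(a,b,c,d) in {'scene':(160,360,160,285),'top':(200,360,150,270)}.items():
    k=4 if n=='scene' else 5
    im=cv2.resize(F[n]['color'][c:d,a:b],None,fx=k,fy=k,interpolation=cv2.INTER_CUBIC)
    cv2.imwrite('pics/%s_2.png'%n,cv2.cvtColor(np.clip(im.astype(float)*1.3,0,255).astype(np.uint8),cv2.COLOR_RGB2BGR))
save(F['wrist'],'w3')
E
```

```text
[ 0.61976864  0.88565677 -0.3017998 ] [374.63488249 143.92863121 373.95199412] [179.92197007  -0.43945128  30.25050687]
```

View pics/scene_2.png

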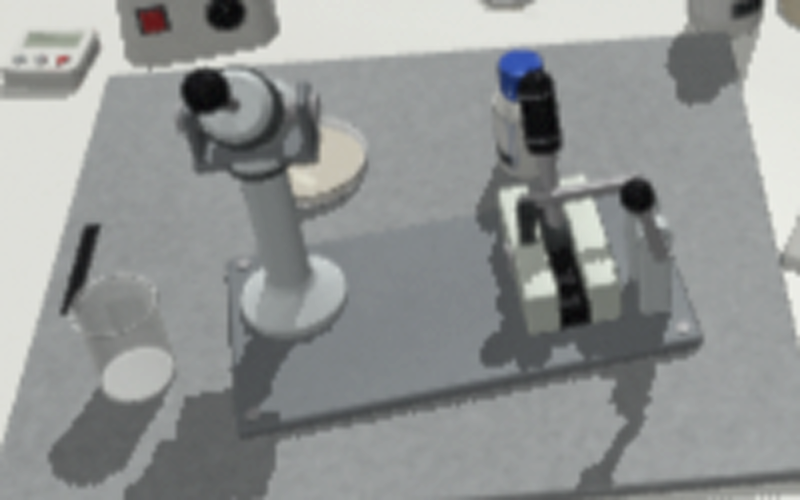

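View pics/w3.png

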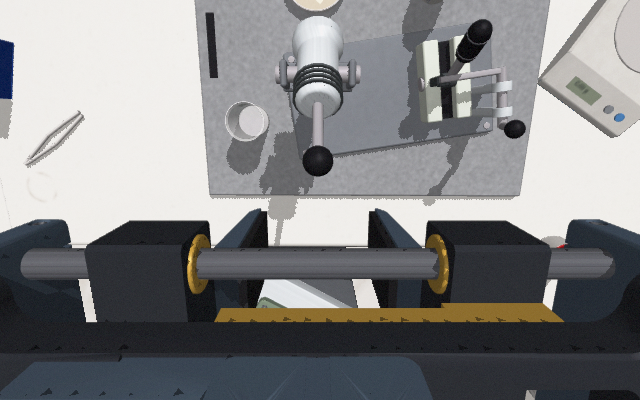

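Request:
{"op": "servo_tool", "data": {"plan": [[[20,0,-10,0,0,0,0.8],[40,0,-30,0,0,0,1],[50,0,-50,0,0,0,1],[50,0,-60,0,0,0,1],[50,0,-60,0,0,0,1],[50,0,-60,0,0,0,1]]]}}

```text
time_s: 5.55
ee_pos: [416.0, 168.5, 429.7]
ee_rot: [-180.0, 0.1, 30.2]
force: [0.3, -0.5, -0.7]
gripper_width: 91.0
```

```bash
python3 - <<'E'
from h import *
import pickle
s=state();print(s['ee_pos'],s['ee_rot'])
F={n:grab_frame(n) for n in ("scene","top","wrist")};F['s']=s
pickle.dump(F,open('f3.pkl','wb'))
save(F['wrist'],'w4');save(F['top'],'t4')
im=cv2.resize(F['wrist']['color'][0:200,200:460],None,fx=3,fy=3,interpolation=cv2.INTER_CUBIC)
cv2.imwrite('pics/w4z.png',cv2.cvtColor(im,cv2.COLOR_RGB2BGR))
E
```

```text
[415.97677104 168.49850078 429.68182256] [-1.79974424e+02  1.37425717e-01  3.02395961e+01]
```

View pics/w4z.png

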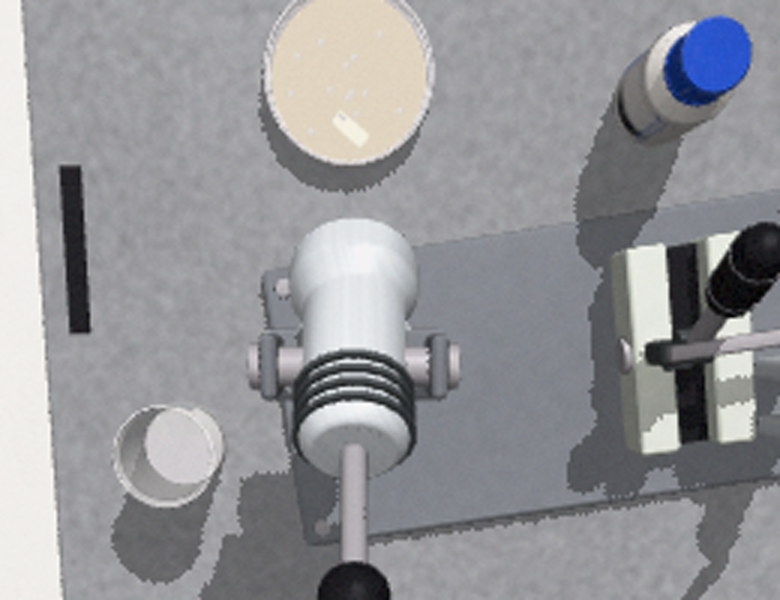

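View pics/t4.png

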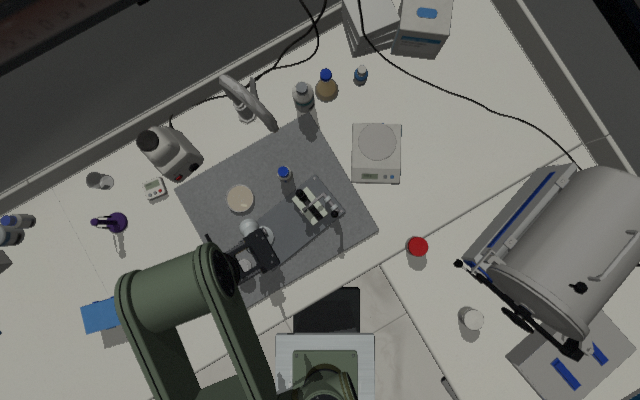

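```bash
python3 - <<'E'
from h import *
import pickle
F=pickle.load(open('f3.pkl','rb'));s=F['s'];f=F['wrist']
W=lambda x,y:(200+x/3-.33,y/3-.33)
print('cx',f['cx'])
D=won(f,s,*W(349,80),27);print('dish',D)
L=won(f,s,*W(354,366),187);print('axis pivots',L)
# ball mask
def ballc(im,x0,x1,y0,y1):
    m=(im[y0:y1,x0:x1].max(2)<45).astype(np.uint8)
    c=max(cv2.findContours(m,cv2.RETR_EXTERNAL,cv2.CHAIN_APPROX_NONE)[0],key=cv2.contourArea)
    (x,y),r=cv2.minEnclosingCircle(c);return x+x0,y+y0,r
bw=ballc(f['color'],290,345,180,225);g=pickle.load(open('f2.pkl','rb'));bs=ballc(g['scene']['color'],200,228,170,196);print(bw,bs)
b2=ballc(g['wrist']['color'],300,336,140,182);print(b2)
def tri(r):
    A=sum(np.eye(3)-np.outer(d,d)/(d@d) for o,d in r);b=sum((np.eye(3)-np.outer(d,d)/(d@d))@o for o,d in r)
    x=np.linalg.solve(A,b);return x,[np.linalg.norm(np.cross(x-o,d/np.linalg.norm(d))) for o,d in r]
rs=[wray(f,s,*bw[:2]),ray(g['scene'],*bs[:2]),wray(g['wrist'],g['s'],*b2[:2])]
print(tri(rs));print(tri(rs[:2]));print(tri(rs[1:]))
Pw=wpts(f,s)
for n,(x,y) in {'ball':(354,597),'dish':(349,80),'plate':(480,440),'lens':(354,250)}.items():
    u,v=W(x,y);print(n,Pw[int(round(v)),int(round(u))])
E
```

```text
cx 317.52430385926164
dish [588.5110377 271.2485332  27.       ]
axis pivots [465.66100798 196.56172106 187.        ]
(317.5, 198.94444465637207, 12.066020011901855) (211.307692527771, 182.92307662963867, 6.0594706535339355)
(317.21880531311035, 160.62653732299805, 15.29167652130127)
(array([398.80243215, 158.16496763, 263.2587386 ]), [np.float64(0.7418274255262253), np.float64(1.0761761913197645), np.float64(1.2031195077214913)])
(array([398.02047155, 158.02367994, 263.61275758]), [np.float64(0.612104902676946), np.float64(0.6121049026770053)])
(array([399.23037602, 158.7193866 , 262.62931588]), [np.float64(0.9986125107559667), np.float64(0.9986125107560551)])
ball [402.05239746 159.09442144 278.53328553]
dish [589.13949133 271.62594821  25.94920335]
plate [463.19275633 109.59465556  21.55155053]
lens [505.26526478 219.19269292 179.81464432]
```

```bash
python3 - <<'E'
from h import *
import pickle
for nm,c,rows in (('f3',317.8,range(153,186)),('f2',318,range(117,147))):
    F=pickle.load(open(nm+'.pkl','rb'));s=F['s'];f=F['wrist'];P=wpts(f,s)
    q=np.array([P[v,u] for v in rows for u in (317,318)]);q=q[q[:,2]>100]
    m=np.median(q,0);a=q[np.abs(q[:,2]-m[2])<60]
    h=a[:,:2]@np.array([np.cos(np.radians(31)),np.sin(np.radians(31))])
    k=np.polyfit(h,a[:,2],1);r=a[:,2]-np.polyval(k,h);ok=abs(r)<2*r.std()+.1
    k=np.polyfit(h[ok],a[ok,2],1);print(nm,'tilt',np.arctan(-k[0]),np.degrees(np.arctan(-k[0])),'sd',r.std(),ok.sum())
    # swivel line
    c0=np.polyfit(a[:,0],a[:,1],1);print('yaw',np.degrees(np.arctan(c0[0])))
    # axis height line at 187: rod surface offset 5mm perpendicular (upper side)
    t=np.arctan(-k[0]);zc=lambda x:np.polyval(k,x)-5/np.cos(t)
    x187=(187-k[1]+5/np.cos(t))/k[0];print('axis hits z187 at h=',x187,' z19 at h=',(19-k[1]+5/np.cos(t))/k[0], 'L h',np.array([461.5,196])@[np.cos(np.radians(31)),np.sin(np.radians(31))],'D h',np.array([588,271.3])@[np.cos(np.radians(31)),np.sin(np.radians(31))])
    print(a[0],a[-1])
E
```

```text
f3 tilt 0.7975146637025913 45.69422432995367 sd 0.8113401404177288 65
yaw 30.1429628643118
axis hits z187 at h= 500.4867035480765  z19 at h= 664.4641024390606 L h 496.53017195639546 D h 643.7442025359397
[436.34152994 180.34598111 227.56191875] [410.9813552  164.2805181  259.59802415]
f2 tilt 0.7910730212717215 45.32514540553244 sd 1.744675476283446 57
yaw 30.046752172108345
axis hits z187 at h= 507.4168453748938  z19 at h= 673.5208323802914 L h 496.53017195639546 D h 643.7442025359397
[431.37376011 176.55153372 242.04935724] [411.81441923 164.19925454 272.47148078]
```

Both measurements agree on direction but show the tilt short, about 0.80 where 0.86 is needed, because the ball slipped in the pads. I'll regrip it deeper and firmer, then nudge.

Request:
{"op": "servo_tool", "data": {"plan": [[[-10,0,20,0,0,0,0.8],[-19,0,60,0,0,0,0.7],[-19,0,105,0,0,0,0.6],[-19,0,150,0,0,0,0.6],[-19,0,184,0,0,0,0.55],[-19,0,184,0,0,0,0.5],[-19,0,184,0,0,0,0.2],[-19,0,184,0,0,0,0.2],[-19,0,184,0,0,0,0.2],[-19,0,184,0,0,0,0.2],[-19,0,184,0,0,0,0.2]]], "squeeze": 25}}

```text
time_s: 6.8
ee_pos: [400.6, 159.3, 248.1]
ee_rot: [180.0, -0.1, 30.2]
force: [0.2, -0.4, 3.0]
gripper_width: 24.6
```

Request:
{"op": "servo_tool", "data": {"plan": [[[1.5,0.5,-1.5,0,0,0.01,0.2],[3,1,-3,0,0,0.02,0.2],[4.5,1.5,-4.5,0,0,0.02,0.2],[5.5,2,-5.5,0,0,0.02,0.2],[5.5,2,-5.5,0,0,0.02,0.2],[5.5,2,-5.5,0,0,0.02,0.2]]]}}

```text
time_s: 7.4
ee_pos: [404.7, 161.2, 252.3]
ee_rot: [-179.8, 0.1, 29.1]
force: [-5.2, 3.4, 2.7]
gripper_width: 24.4
```

Request:
{"op": "servo_tool", "data": {"plan": [[[0,0.5,0,0,0,-0.02,0.2],[0.5,1,-0.5,0,0,-0.04,0.2],[0.5,1.5,-0.5,0,0,-0.04,0.2],[0.5,1.5,-0.5,0,0,-0.04,0.2]]]}}

```text
time_s: 7.8
ee_pos: [406.3, 159.5, 252.8]
ee_rot: [-179.9, 0.1, 31.4]
force: [-5.5, 2.3, 2.2]
gripper_width: 24.5
```

Release gently and remeasure from the same viewpoint.

Request:
{"op": "servo_tool", "data": {"plan": [[[0,0,0,0,0,0,0.4],[0,0,0,0,0,0,0.55],[0,0,0,0,0,0,0.6],[0,0,-30,0,0,0,0.7],[0,0,-75,0,0,0,0.9],[0,0,-120,0,0,0,1],[10,0,-160,0,0,0,1],[14,0,-178,0,0,0,1],[14,0,-178,0,0,0,1],[14,0,-178,0,0,0,1]]]}}

```text
time_s: 8.8
ee_pos: [419.1, 166.3, 430.0]
ee_rot: [180.0, 0.1, 31.4]
force: [0.2, -0.1, -0.4]
gripper_width: 91.3
```

```bash
cat > meas.py <<'E'
import sys
from h import *
import pickle
n=sys.argv[1]
s=state();f=grab_frame('wrist');pickle.dump((s,f),open(n+'.pkl','wb'))
im=cv2.resize(f['color'][0:200,200:460],None,fx=3,fy=3,interpolation=cv2.INTER_CUBIC)
cv2.imwrite('pics/%s.png'%n,cv2.cvtColor(im,cv2.COLOR_RGB2BGR))
print(s['ee_pos'],s['ee_rot'])
E
python3 meas.py w5
```

```text
[419.09302223 166.27517789 430.02923674] [1.79996772e+02 5.40163192e-02 3.13672789e+01]
```

View pics/w5.png

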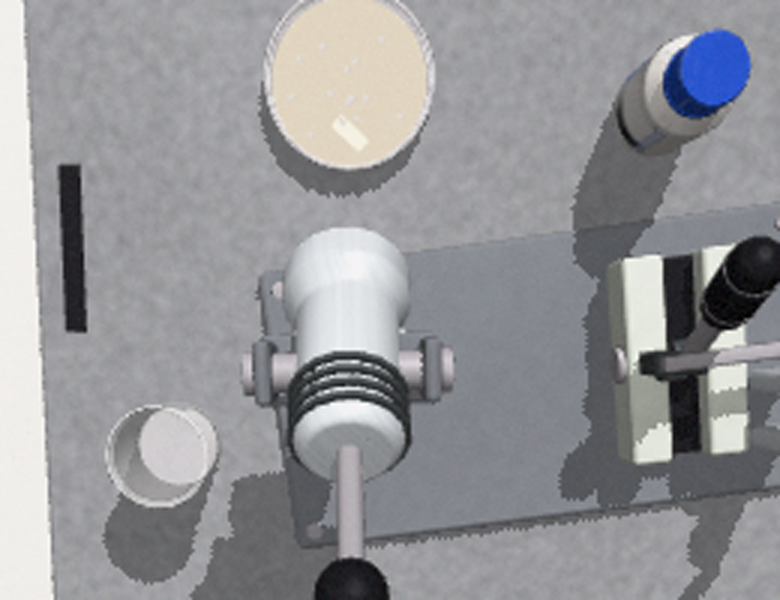

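```bash
cat > aim.py <<'E'
import sys
from h import *
import pickle
s,f=pickle.load(open(sys.argv[1]+'.pkl','rb'));P=wpts(f,s);im=f['color'].astype(int)
# dish contour: beige
W=lambda x,y:(200+x/3-.33,y/3-.33)
hsv=cv2.cvtColor(f['color'],cv2.COLOR_RGB2HSV)
m=((hsv[...,0]>8)&(hsv[...,0]<28)&(hsv[...,1]>25)&(hsv[...,2]>140)).astype(np.uint8)
m[80:]=0;m[:,:260]=0;m[:,370:]=0
c=max(cv2.findContours(cv2.morphologyEx(m,cv2.MORPH_CLOSE,np.ones((9,9))),cv2.RETR_EXTERNAL,cv2.CHAIN_APPROX_NONE)[0],key=cv2.contourArea)
x,y,w,h=cv2.boundingRect(c);c2=c[c[:,0,1]>2];(dx,dy),ax,_=cv2.fitEllipse(c2);print('dish px',dx,dy,ax,(x,y,w,h))
D=won(f,s,dx,dy,24);print('dish',D)
# rod: pick brightest column span per row; depth
rows=range(int(sys.argv[2]),int(sys.argv[3]));A=[]
for v in rows:
    r=P[v,305:332];ok=r[:,2]>205
    # rod pixels: above 205 mm
    us=np.where(ok)[0]
    if len(us)<3:continue
    uc=us.mean();zt=np.sort(r[us,2])[-3:].mean()
    A.append((uc+305,v,*[P[v,int(round(uc+305)),k] for k in range(3)]))
A=np.array(A);print(A[0],A[-1])
a=A[:,2:];mm=a.mean(0);_,_,V=np.linalg.svd(a-mm);d=V[0]*(1 if V[0][2]<0 else -1)
t=np.arcsin(-d[2]);n=np.array([0,0,1.])-d*d[2];n/=np.linalg.norm(n)
c0=mm-5*n
for z in(187,19):print('axis at z',z,c0+d*(z-c0[2])/d[2])
print('tilt',t,'yaw',np.degrees(np.arctan2(d[1],d[0])))
E
python3 aim.py w5 155 185; python3 - <<'E'
import pickle
F=pickle.load(open('f3.pkl','rb'));pickle.dump((F['s'],F['wrist']),open('w4.pkl','wb'))
E
python3 aim.py w4 155 185
```

```text
dish px 315.9342956542969 26.3726863861084 (50.27678680419922, 55.53517150878906) (291, 0, 51, 55)
dish [590.78402149 273.035457    24.        ]
[318.         155.         477.46494769 201.08820143 601.33565781] [316.5        184.         414.8696667  164.72257833 263.25117785]
axis at z 187 [421.87597931 169.10356627 187.        ]
axis at z 19 [399.43401887 156.24575613  19.        ]
tilt 1.4180411637241692 yaw -150.19004587641786
dish px 315.7672424316406 24.761077880859375 (50.319828033447266, 55.608680725097656) (291, 0, 51, 54)
dish [590.9015817  273.09132542  24.        ]
[318.         155.         435.29163287 178.42866703 230.66004216] [317.5        184.         411.69054815 164.69279409 258.38499917]
axis at z 187 [466.8498744  196.79624003 187.        ]
axis at z 19 [611.54075365 281.00905676  19.        ]
tilt 0.787147025544029 yaw 30.200211212985174
```

```bash
sed -i "s/ok=r\[:,2\]>205/ok=(r[:,2]>205)\&(r[:,2]<300)/" aim.py; sed -i "s/^A=np.array(A)/A=np.array([q for q in A if 205<q[4]<300])/" aim.py; for r in "155 185" "158 182"; do python3 aim.py w5 $r; done; python3 aim.py w4 158 182|tail -3
```

```text
dish px 315.9342956542969 26.3726863861084 (50.27678680419922, 55.53517150878906) (291, 0, 51, 55)
dish [590.78402149 273.035457    24.        ]
[317.         156.         437.2659232  177.18646749 233.83912751] [316.5        184.         414.8696667  164.72257833 263.25117785]
axis at z 187 [466.09130344 195.70425458 187.        ]
axis at z 19 [592.69797687 272.08032816  19.        ]
tilt 0.8490746742865111 yaw 31.100678658910045
dish px 315.9342956542969 26.3726863861084 (50.27678680419922, 55.53517150878906) (291, 0, 51, 55)
dish [590.78402149 273.035457    24.        ]
[316.         158.         434.96548632 177.08402884 235.4760542 ] [316.5        181.         416.93630973 165.99850691 259.46475241]
axis at z 187 [465.07967655 195.604047   187.        ]
axis at z 19 [588.77493209 271.67722498  19.        ]
tilt 0.8580128921702085 yaw 31.59171595131227
axis at z 187 [466.123721  196.3726188 187.       ]
axis at z 19 [608.61059197 279.29945788  19.        ]
tilt 0.7948262260324281 yaw 30.199249035782742
```

Aim is within about 3 mm of the dish centre by the rod fit. Next is the catch: move above its ball with the jaws along rig x.

```bash
python3 - <<'E'
from h import *
rel([([510,-50,270],down(39))])
E
```

```text
[-34.2, 232.2, 159.4, -0.002, 0.002, -1.704] deg 97.6
```

Request:
{"op": "servo_tool", "data": {"plan": [[[-3,18,0,0,0,-0.14,1],[-6,40,5,0,0,-0.28,1],[-9,64,15,0,0,-0.42,1],[-13,88,30,0,0,-0.56,1],[-16,112,50,0,0,-0.7,1],[-20,136,72,0,0,-0.84,1],[-23,160,95,0,0,-0.98,1],[-27,184,118,0,0,-1.12,1],[-30,208,140,0,0,-1.26,1],[-34,225,155,0,0,-1.4,1],[-34,232,159,0,0,-1.54,1],[-34,232,159,0,0,-1.66,1],[-34,232,159,0,0,-1.704,1],[-34,232,159,0,0,-1.704,1],[-34,232,159,0,0,-1.704,1]]]}}

```text
time_s: 10.35
ee_pos: [510.1, -49.2, 270.9]
ee_rot: [-179.9, -0.1, 129.0]
force: [1.3, -0.1, 0.8]
gripper_width: 91.5
```

```bash
python3 - <<'E'
from h import *
import pickle
s=state();f=grab_frame('wrist');save(f,'w6');pickle.dump((s,f),open('w6.pkl','wb'));print(s['ee_pos'],s['ee_rot'],s['qpos'])
E
```

```text
[510.08715431 -49.22936511 270.87836226] [-1.79917356e+02 -8.53240286e-02  1.28955322e+02] [-6.79873222e+00  1.08498662e+01  9.16677148e+01  3.40008001e-04
  7.76012047e+01 -4.57541890e+01]
```

View pics/w6.png

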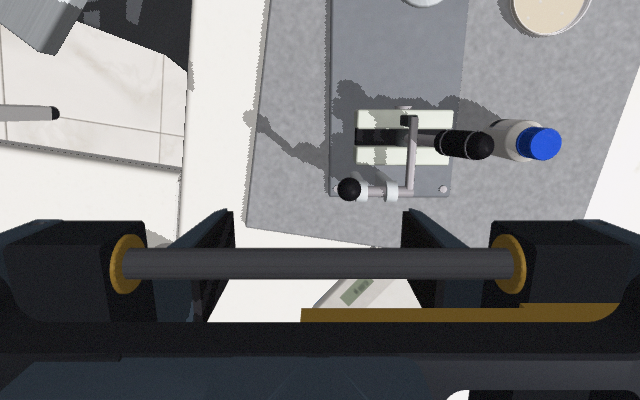

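```bash
python3 - <<'E'
from h import *
import pickle
s,f=pickle.load(open('w6.pkl','rb'));P=wpts(f,s)
b=won(f,s,348.5,188.5,146);print('ball',b,P[188,348],'hinge line end',rig(-70,-130.8,133))
print('grip top end px',won(f,s,478,146,57+112*np.cos(.4)),rig(116*np.sin(.4),-90,45+116*np.cos(.4)))
print('bar tip',won(f,s,410,121,96),rig(2,-66,80))
h=f['cx'];a=np.array([won(f,s,331.5,10,22),won(f,s,330,190,22)]);print(np.degrees(np.arctan2(*(a[0]-a[1])[[1,0]])))
rel([([532,-31.5,133],down(39))],s)
E
```

```text
ball [533.0792825  -31.69697734 146.        ] [530.13056536 -30.38352838 156.73342429] hinge line end [529.91488985 -32.30311913 145.        ]
grip top end px [591.58487835  67.32904017 160.15883133] [593.74448267  71.88485627 163.8430753 ]
bar tip [547.01575684  56.20495897  96.        ] [545.08943773  63.36700733  92.        ]
129.00840959242922
[-0.2, 28.4, 137.8, -0.001, -0.001, -0.001] deg 0.1
```

Request:
{"op": "servo_tool", "data": {"plan": [[[0,8,25,0,0,0,0.8],[0,18,65,0,0,0,0.65],[0,28,105,0,0,0,0.6],[0,28,138,0,0,0,0.55],[0,28,138,0,0,0,0.5],[0,28,138,0,0,0,0.15],[0,28,138,0,0,0,0.15],[0,28,138,0,0,0,0.15],[0,28,138,0,0,0,0.15],[0,28,138,0,0,0,0.15]]], "squeeze": 12}}

```text
time_s: 11.4
ee_pos: [533.0, -32.1, 135.3]
ee_rot: [180.0, 0.1, 129.0]
force: [-0.8, -2.2, 4.8]
gripper_width: 20.9
```

```bash
python3 - <<'E'
from h import *
s=state();print(s['ee_pos'],s['force'],s['gripper_width'])
import pickle
t=pickle.load(open('f0.pkl','rb'))['top'];print('jar',onz(t,417,246,60))
p0=s['ee_pos'];R0=R.from_euler('xyz',s['ee_rot'],degrees=True)
ex=rig(1,0,0)-rig(0,0,0);ey=rig(0,1,0)-rig(0,0,0);ez=np.array([0,0,1.])
b0=p0-R0.apply([0,0,13.]);H=b0-(14.2*ey+53.1*ez);print('ball',b0,'hinge',H,rig(-70,-145,80))
w=[]
for k in np.linspace(.0,1,16)[1:]:
    th=1.6*k;ph=.6*k
    b=H+R.from_rotvec(ex*th).apply(b0-H);Rt=R.from_rotvec(ex*ph)*R0
    w.append((b+Rt.apply([0,0,13.]),Rt))
rel(w,s)
E
```

```text
[532.98569321 -32.12675668 135.2728717 ] [-0.80166759 -2.225948    4.76315635] 20.882575314461352
jar [ 431.39221088 -289.73609968   60.        ]
ball [532.96277689 -32.11475535 148.27284596] hinge [541.89912645 -43.150228    95.17284596] [538.8512394  -43.33859178  92.        ]
[-5.2, -0.0, -1.2, -0.0, 0.04, 0.0] deg 2.3
[-10.5, -0.0, -1.8, -0.0, 0.08, 0.0] deg 4.6
[-15.9, -0.0, -1.8, -0.0, 0.12, 0.0] deg 6.9
[-21.2, -0.0, -1.2, -0.0, 0.16, 0.0] deg 9.2
[-26.4, -0.0, -0.1, -0.0, 0.2, 0.0] deg 11.5
[-31.4, -0.0, 1.7, -0.0, 0.24, 0.0] deg 13.8
[-36.2, -0.0, 4.0, -0.0, 0.28, 0.0] deg 16.0
[-40.8, -0.0, 6.9, -0.0, 0.32, 0.0] deg 18.3
[-45.0, -0.0, 10.3, -0.0, 0.36, 0.0] deg 20.6
[-48.7, -0.0, 14.1, -0.0, 0.4, 0.0] deg 22.9
[-52.1, -0.0, 18.3, -0.0, 0.44, 0.0] deg 25.2
[-55.0, -0.0, 22.9, -0.0, 0.48, 0.0] deg 27.5
[-57.3, -0.0, 27.8, -0.0, 0.52, 0.0] deg 29.8
[-59.1, -0.1, 33.0, -0.0, 0.56, 0.0] deg 32.1
[-60.3, -0.1, 38.3, -0.0, 0.6, 0.0] deg 34.4
```

Request:
{"op": "servo_tool", "data": {"plan": [[[-5.2,0,-1.2,0,0.04,0,0.15],[-10.5,0,-1.8,0,0.08,0,0.15],[-16,0,-1.8,0,0.12,0,0.15],[-21,0,-1.2,0,0.16,0,0.15],[-26.4,0,0,0,0.2,0,0.15],[-31.4,0,1.7,0,0.24,0,0.15],[-36.2,0,4,0,0.28,0,0.15],[-40.8,0,7,0,0.32,0,0.15],[-45,0,10.3,0,0.36,0,0.15],[-48.7,0,14,0,0.4,0,0.15],[-52,0,18.3,0,0.44,0,0.15],[-55,0,23,0,0.48,0,0.15],[-57.3,0,28,0,0.52,0,0.15],[-59,0,33,0,0.56,0,0.15],[-60.3,0,38,0,0.6,0,0.15],[-60.3,0,38,0,0.6,0,0.15],[-60.3,0,38,0,0.6,0,0.15]]]}}

```text
time_s: 13.1
ee_pos: [571.3, -79.9, 95.6]
ee_rot: [-180.0, -34.2, 129.0]
force: [0.9, -5.5, 0.6]
gripper_width: 20.9
```

```bash
cat > look.py <<'E'
import sys
from h import *
import pickle
n=sys.argv[1];s=state();F={k:grab_frame(k) for k in ("scene","top","wrist")};F['s']=s;pickle.dump(F,open(n+'.pkl','wb'))
a=cv2.resize(F['scene']['color'][160:285,160:360],(800,500),interpolation=cv2.INTER_CUBIC)
b=cv2.resize(F['top']['color'][150:270,200:360],(800,600),interpolation=cv2.INTER_CUBIC)
for q,i in (('s',a),('t',b),('w',F['wrist']['color'])):cv2.imwrite('pics/%s_%s.png'%(n,q),cv2.cvtColor(i,cv2.COLOR_RGB2BGR))
print(s['ee_pos'],s['ee_rot'],s['force'],s['gripper_width'],s['time_s'])
E
python3 look.py c1
```

```text
[571.30121451 -79.85548437  95.64079136] [-179.97909184  -34.16054546  128.9826967 ] [ 0.89494269 -5.46868289  0.63445759] 20.852590595774064 13.1
```

View pics/c1_s.png

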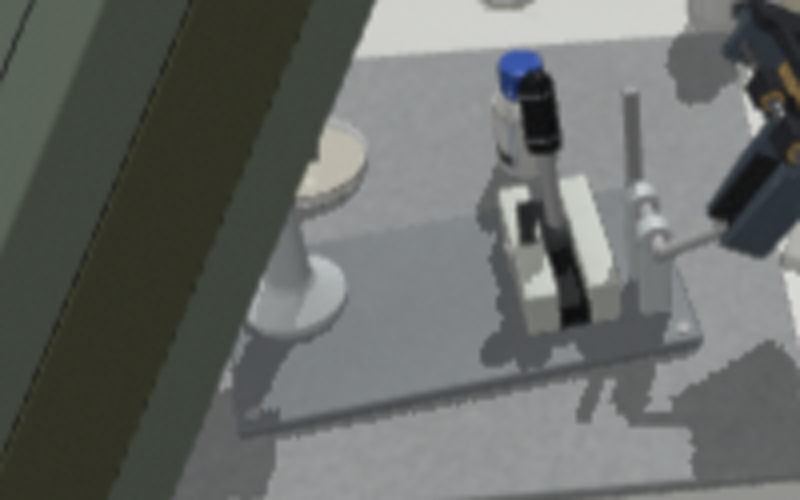

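The catch bar now stands upright at (632,135), so it is open. I'll release and back off along the tool axis.

Request:
{"op": "servo_tool", "data": {"plan": [[[0,0,0,0,0,0,0.35],[0,0,0,0,0,0,0.45],[0,0,0,0,0,0,0.5],[0,0,-25,0,0,0,0.5],[0,0,-60,0,0,0,0.5],[0,0,-100,0,0,0,0.5],[0,0,-140,0,0,0,0.5],[0,0,-160,0,0,0,0.5]]]}}

```text
time_s: 14.05
ee_pos: [628.7, -149.6, 230.9]
ee_rot: [179.8, -34.2, 129.1]
force: [0.3, -0.4, -0.2]
gripper_width: 45.6
```

```bash
python3 look.py c2
```

```text
[ 628.6607149  -149.55730554  230.90369912] [179.82003517 -34.16764921 129.10801408] [ 0.31408917 -0.44910649 -0.22444512] 45.64812198733981 14.05
```

View pics/c2_w.png

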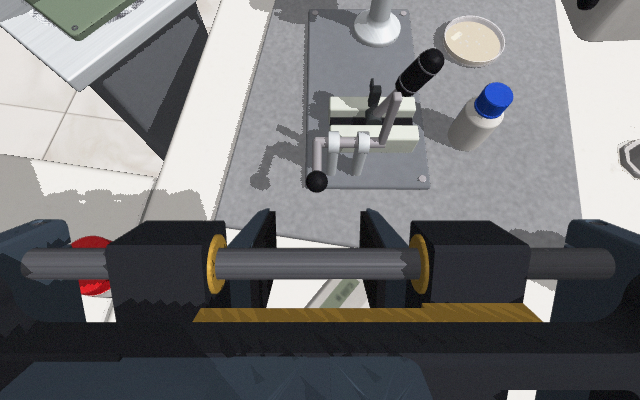

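View pics/c2_s.png

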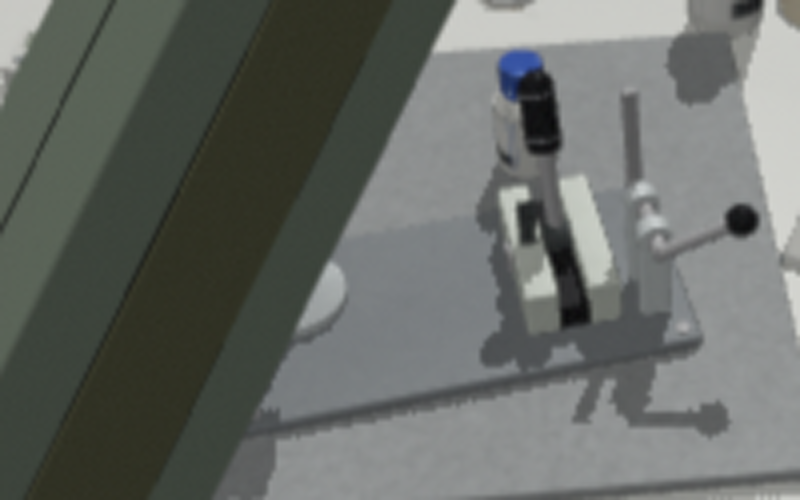

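View pics/c2_t.png

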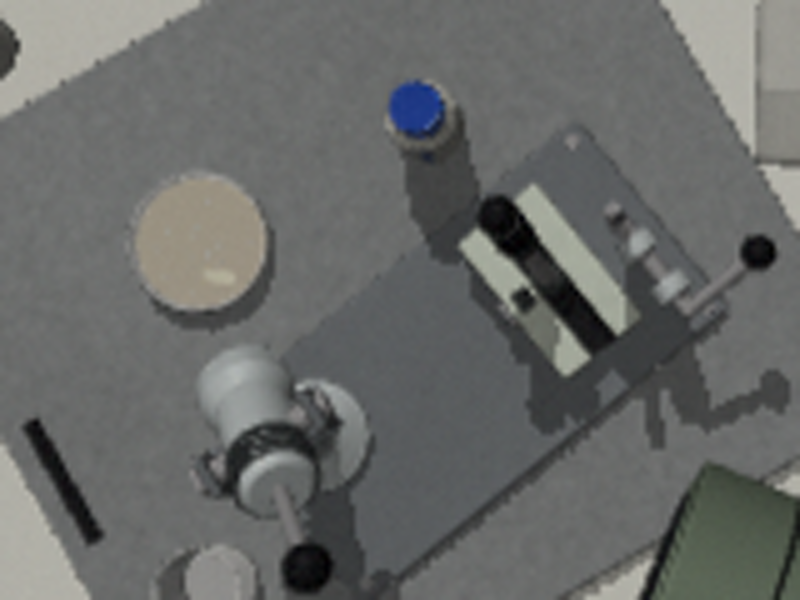

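```bash
cat >> h.py <<'E'
def lev(s,a,dx=0,dy=0): # TCP at distance s from hinge along lever with lean a (away +)
    ey=rig(0,1,0)-rig(0,0,0)
    return rig(s*np.sin(a)+dx,-90+dy,45+s*np.cos(a)), R.from_rotvec(ey*a)*down(YAW-90)
E
python3 - <<'E'
from h import *
import pickle
F=pickle.load(open('c2.pkl','rb'));t=F['top'];s=F['scene']
T=lambda x,y:(200+x/5-.4,150+y/5-.4)
S=lambda x,y:(160+x/4-.4,160+y/4-.4)
def tri(a,b):
    o1,d1=ray(t,*T(*a));o2,d2=ray(s,*S(*b))
    k=np.linalg.lstsq(np.stack([d1,-d2],1),o2-o1,rcond=None)[0]
    q1=o1+k[0]*d1;q2=o2+k[1]*d2;return (q1+q2)/2,np.linalg.norm(q1-q2)
b,e=tri((758,252),(741,220));h=rig(-70,-145,80);ey=rig(0,1,0)-rig(0,0,0)
d=b-h;print(b,e,'angle',np.arctan2(d[2],d@ey)-np.radians(75))
print('ball height angle by gripper')
g,e=tri((498,213),(538,78));print('lever top',g,e,rig(114*np.sin(.4),-90,45+114*np.cos(.4)))
rel([([600,-60,330],R.from_euler('xyz',[180,0,85],degrees=True)),lev(190,.4)],F['s'])
E
```

```text
[572.23560705 -83.85166341 109.71119196] 0.3546128355635125 angle 1.5071946795651312
ball height angle by gripper
lever top [592.03905667  67.81751011 162.0253587 ] 0.5603728655424217 [593.13921289  71.39471846 162.00095332]
[128.1, 34.4, -32.7, -0.226, -0.567, 0.745] deg 55.2
[161.0, 141.1, 108.4, -0.157, -0.778, 1.618] deg 103.3
```

Request:
{"op": "servo_tool", "data": {"plan": [[[26,7,-7,-0.012,-0.06,0.124,0.6],[52,14,-14,-0.024,-0.12,0.249,0.6],[78,21,-20,-0.036,-0.18,0.373,0.6],[104,28,-27,-0.048,-0.239,0.498,0.6],[128,34,-33,-0.06,-0.299,0.622,0.6],[133,51,-25,-0.072,-0.359,0.747,0.6],[138,68,-15,-0.084,-0.419,0.871,0.6],[143,85,0,-0.097,-0.479,0.996,0.6],[148,102,20,-0.109,-0.539,1.12,0.6],[152,118,45,-0.121,-0.598,1.245,0.6],[157,132,75,-0.133,-0.658,1.369,0.6],[161,141,95,-0.145,-0.718,1.494,0.6],[161,141,108,-0.157,-0.778,1.618,0.6],[161,141,108,-0.157,-0.778,1.618,0.6],[161,141,108,-0.157,-0.778,1.618,0.6]]]}}

```text
time_s: 15.7
ee_pos: [614.1, 91.0, 228.7]
ee_rot: [-179.6, 23.2, 39.4]
force: [0.6, -0.9, 0.0]
gripper_width: 54.8
```

```bash
python3 look.py l1; python3 -c "
from h import *
print(lev(190,.4)[0]);print(state()['qpos'])"
```

```text
[614.12180432  90.96627936 228.70727119] [-179.59151616   23.16454338   39.37242745] [ 0.55007512 -0.90210137  0.00266749] 54.83963730243759 15.7
[616.13946468  90.01995513 232.00158886]
[ 12.51630313  33.88474689  65.32932054 -10.0248793  101.45528535
  63.27312319]
```

View pics/l1_w.png

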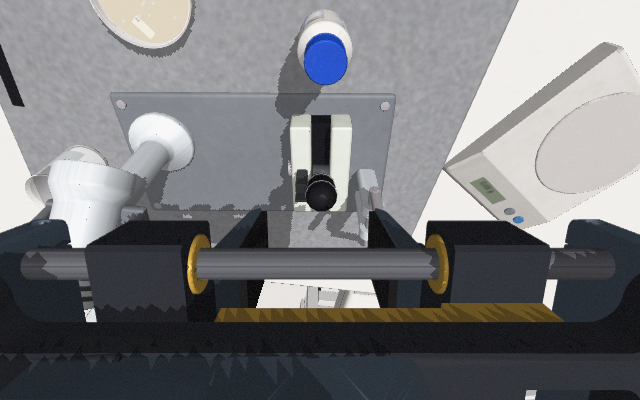

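```bash
python3 - <<'E'
from h import *
import pickle
F=pickle.load(open('l1.pkl','rb'));f=F['wrist'];s=F['s'];P=wpts(f,s)
ex=rig(1,0,0)-rig(0,0,0);ey=rig(0,1,0)-rig(0,0,0);o=rig(0,0,0)
g=lambda p:np.round([(p-o)@ex,(p-o)@ey,p[2]-12],1)
print('lever top rig',g(won(f,s,321,193,12+45+112*np.cos(.4))),'expected',116*np.sin(.4),-90,g(P[193,321]))
print('TCP rig',g(s['ee_pos']))
print('plate far corners',g(won(f,s,114,95,22)),g(won(f,s,396,95,22)),'housing corners',g(won(f,s,290,115,58)),g(won(f,s,352,115,58)))
rel([lev(120,.4,0,-2.5),lev(73,.4,0,-2.5)],s)
E
```

```text
lever top rig [ 53.3 -91.  148.2] expected 45.17252770780346 -90 [ 52.9 -91.  147.6]
TCP rig [ 73.  -88.  216.7]
plate far corners [ 76.6 126.1  10. ] [  78.4 -169.3   10. ] housing corners [ 71.2 -61.   46. ] [  71.6 -121.1   46. ]
[-0.1, 4.8, 66.6, -0.005, 0.004, 0.006] deg 0.5
[0.1, 5.0, 113.6, -0.005, 0.004, 0.006] deg 0.5
```

Request:
{"op": "servo_tool", "data": {"plan": [[[1,2,25,0,0,0,0.6],[2,3,60,0,0,0,0.6],[3,4,90,0,0,0,0.6],[3,4,113,0,0,0,0.5],[3,4,113,0,0,0,0.3],[3,4,113,0,0,0,0.15],[3,4,113,0,0,0,0.15],[3,4,113,0,0,0,0.15],[3,4,113,0,0,0,0.15],[3,4,113,0,0,0,0.15]]], "squeeze": 35}}

```text
time_s: 16.85
ee_pos: [585.9, 62.6, 126.4]
ee_rot: [-179.8, 22.9, 39.1]
force: [-0.2, 3.0, 6.3]
gripper_width: 23.6
```

```bash
python3 - <<'E'
from h import *
s=state();print(s['ee_pos'],s['ee_rot'],s['force'],s['gripper_width'])
p0=s['ee_pos'];R0=R.from_euler('xyz',s['ee_rot'],degrees=True);ey=rig(0,1,0)-rig(0,0,0)
H=p0-R0.apply([0,0,-1.])*73
Hm=rig(0,-90,45);print('H from pose',H,'model',Hm)
H=Hm+ey*((p0-Hm)@ey)
w=[]
for k in np.linspace(0,1,13)[1:]:
    q=R.from_rotvec(-ey*.87*k);w.append((H+q.apply(p0-H),q*R0))
rel(w,s)
E
```

```text
[585.89941502  62.60525425 126.39234756] [-179.80880414   22.88578937   39.1041451 ] [-0.17884044  3.01098284  6.26238275] 23.62182699946015
H from pose [563.71571883  44.88830605  59.13914414] model [558.63883519  43.45686347  57.        ]
[-5.6, -0.0, -0.1, -0.0, 0.072, -0.0] deg 4.2
[-11.1, -0.0, 0.3, -0.0, 0.145, -0.0] deg 8.3
[-16.7, -0.0, 1.0, -0.0, 0.217, -0.001] deg 12.5
[-22.1, -0.0, 2.2, -0.0, 0.29, -0.001] deg 16.6
[-27.5, -0.0, 3.7, -0.001, 0.362, -0.001] deg 20.8
[-32.7, -0.0, 5.6, -0.001, 0.435, -0.001] deg 24.9
[-37.8, -0.0, 7.9, -0.001, 0.507, -0.001] deg 29.1
[-42.7, -0.0, 10.6, -0.001, 0.58, -0.002] deg 33.2
[-47.4, -0.0, 13.6, -0.001, 0.652, -0.002] deg 37.4
[-51.9, -0.0, 16.9, -0.001, 0.725, -0.002] deg 41.5
[-56.1, -0.0, 20.6, -0.001, 0.797, -0.002] deg 45.7
[-60.0, -0.0, 24.5, -0.001, 0.87, -0.002] deg 49.8
```

Request:
{"op": "servo_tool", "data": {"plan": [[[-5.6,0,0,0,0.072,0,0.15],[-11.1,0,0.3,0,0.145,0,0.15],[-16.7,0,1,0,0.217,0,0.15],[-22.1,0,2.2,0,0.29,0,0.15],[-27.5,0,3.7,0,0.362,0,0.15],[-32.7,0,5.6,0,0.435,0,0.15],[-37.8,0,7.9,0,0.507,0,0.15],[-42.7,0,10.6,0,0.58,0,0.15],[-47.4,0,13.6,0,0.652,0,0.15],[-52,0,17,0,0.725,0,0.15],[-56,0,20.6,0,0.797,0,0.15],[-60,0,24.5,0,0.87,0,0.15],[-60,0,24.5,0,0.87,0,0.15],[-60,0,24.5,0,0.87,0,0.15]]]}}

```text
time_s: 18.25
ee_pos: [535.8, 22.3, 125.3]
ee_rot: [-179.6, -26.9, 38.7]
force: [10.7, 11.6, -13.3]
gripper_width: 24.3
```

```bash
python3 look.py p1; python3 - <<'E'
from h import *
s=state();R0=R.from_euler('xyz',s['ee_rot'],degrees=True)
ex=rig(1,0,0)-rig(0,0,0);o=rig(0,-90,45)
g=s['ee_pos']-R0.apply([0,0,19.])-o;print('grasp lean',np.arctan2(g@ex,g[2]),np.hypot(g@ex,g[2]),'force rigx',s['force']@ex)
E
```

```text
[535.79750418  22.28258482 125.29496569] [-179.58510065  -26.91813748   38.72175113] [ 10.6627057   11.59461301 -13.34534952] 24.251380640969987 18.25
grasp lean -0.4342664782586285 93.97213829437459 force rigx 14.735497069403639
```

View pics/p1_w.png

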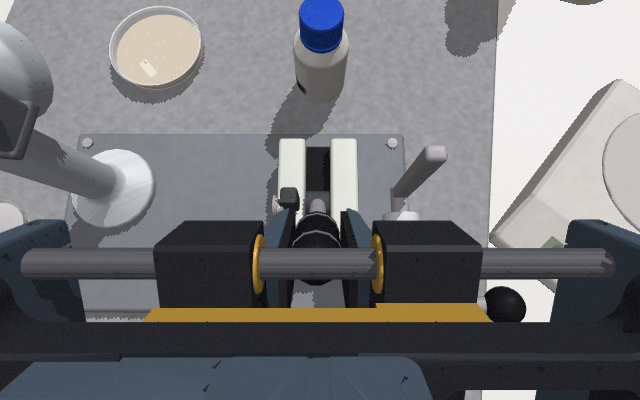

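View pics/p1_s.png

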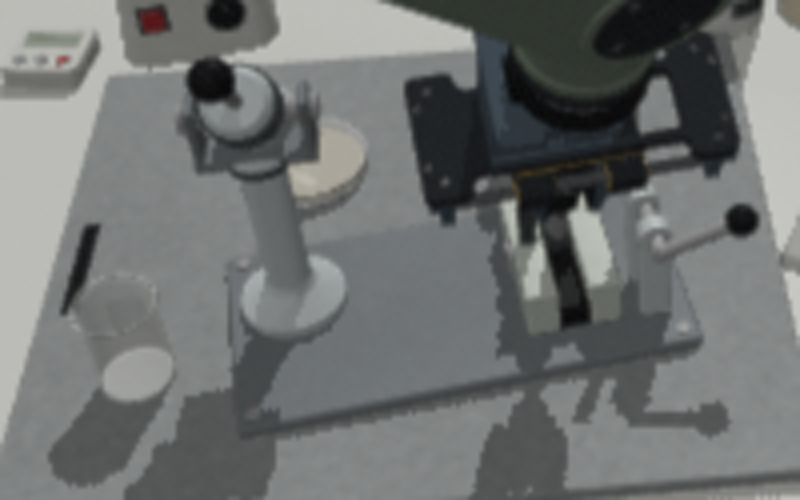

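Force on the lever is already above the spring's 6 N. I'll pull a little further to test whether it's at the stop.

Request:
{"op": "servo_tool", "data": {"plan": [[[-1,0,0,0,0.01,0,0.15],[-2,0,0.3,0,0.02,0,0.15],[-3,0,0.5,0,0.02,0,0.15],[-3,0,0.5,0,0.02,0,0.15],[-3,0,0.5,0,0.02,0,0.15]]]}}

```text
time_s: 18.9
ee_pos: [535.2, 21.7, 124.8]
ee_rot: [-179.6, -28.2, 38.8]
force: [14.3, 15.0, -9.5]
gripper_width: 24.2
```

```bash
python3 look.py p2; python3 - <<'E'
from h import *
s=state();R0=R.from_euler('xyz',s['ee_rot'],degrees=True)
ex=rig(1,0,0)-rig(0,0,0);o=rig(0,-90,45)
g=s['ee_pos']-R0.apply([0,0,19.])-o;print('grasp lean',np.arctan2(g@ex,g[2]),np.hypot(g@ex,g[2]),'force rigx',s['force']@ex)
p=np.array([585.9,62.6,126.4]);R1=R.from_euler('xyz',[-179.8,22.9,39.1],degrees=True);g=p-R1.apply([0,0,19.])-o
print('start lean',np.arctan2(g@ex,g[2]),np.hypot(g@ex,g[2]))
E
```

```text
[535.17609932  21.65710209 124.81166663] [-179.62750561  -28.194487     38.80867721] [14.28110594 15.04086813 -9.49775024] 24.208723051424442 18.9
grasp lean -0.45064636391112545 93.97253286461422 force rigx 19.74488460057616
start lean 0.43730752045280896 95.92987640525995
```

View pics/p2_t.png

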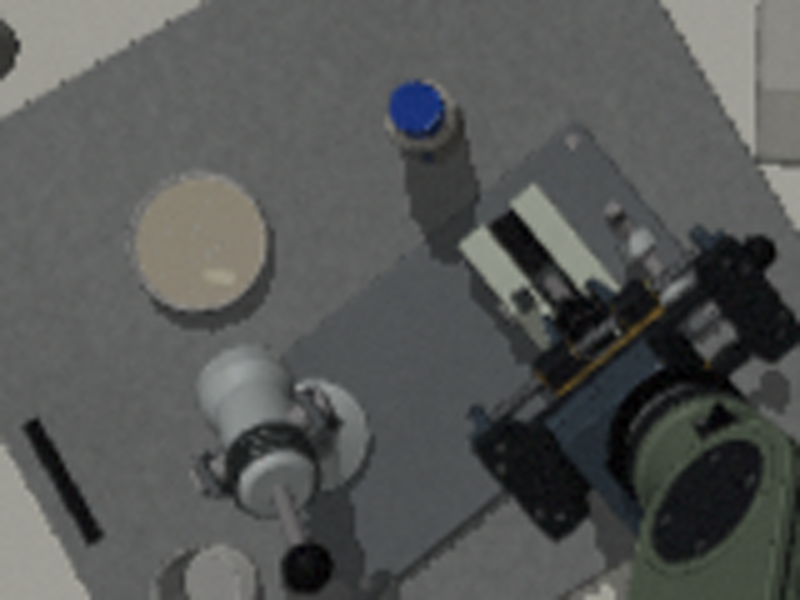

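```bash
python3 - <<'E'
from h import *
import pickle
F=pickle.load(open('p2.pkl','rb'));t=F['top'];s=F['scene']
def ballc(im,x0,x1,y0,y1):
    m=(im[y0:y1,x0:x1].max(2)<45).astype(np.uint8)
    c=max(cv2.findContours(m,cv2.RETR_EXTERNAL,cv2.CHAIN_APPROX_NONE)[0],key=cv2.contourArea)
    (x,y),r=cv2.minEnclosingCircle(c);return x+x0,y+y0
a=ballc(t['color'],252,272,254,275);b=ballc(s['color'],203,224,170,188);print(a,b)
o1,d1=ray(t,*a);o2,d2=ray(s,*b);k=np.linalg.lstsq(np.stack([d1,-d2],1),o2-o1,rcond=None)[0]
B=(o1+k[0]*d1+o2+k[1]*d2)/2;print('ball',B,np.linalg.norm(o1+k[0]*d1-o2-k[1]*d2))
for L in (np.array([461,196,187.]),np.array([463,196,187.])):
    d=L-B;print(np.linalg.norm(d),'aim at z19',L+d*(19-187)/d[2],'tilt',np.arcsin(-d[2]/np.linalg.norm(d)))
import pickle
q=ballc(pickle.load(open('c2.pkl','rb'))['top']['color'],252,272,254,275);print('before',q)
E
```

```text
(261.0, 263.1499996185303) (212.25, 180.0)
ball [400.98756286 157.05716104 269.6203406 ] 0.11234574353461296
109.28933158261314 aim at z19 [583.02914399 275.18627421  19.        ] tilt 0.8571470260395411
110.40021624221531 aim at z19 [589.09593914 275.18627421  19.        ] tilt 0.8456029673499321
before (261.0, 263.1499996185303)
```

Fixed-camera triangulation agrees: the lamp is aimed within about 5 mm of the dish centre, and it hasn't moved since. Handing in.

```bash
python3 -c "
from h import *
s=state();print(s['time_s'],s['force'],s['gripper_width']);print(job_done())"
```

```text
19.05 [13.44105488 14.77661174 -9.86450434] 23.923802564970664
the job is handed in; nothing more can be done
None
```

I aimed the lamp at the dish, swung the safety catch open, pulled the lever back and handed in at 19 s with the gripper still holding it.

- **Lamp:** The first attempt left the tilt short (about 0.80 rad) because the ball slipped in the grip, so I regripped and corrected it. The final tilt is about 0.85 rad. The wrist camera puts the aim within about 3 mm of the dish centre, and the fixed cameras put it within about 5 mm. The two cameras disagree by a few millimetres on absolute position. The lamp ball's image position did not change after that.
- **Catch:** I measured 1.51 rad, where open is beyond 1.35. The bar was still upright in the last wrist picture of it, taken after the lever was first pulled back.
- **Lever:** It swung about 0.89 rad by the gripper's pose, against a range of 0.85. A further 3 mm of pull moved it only about 1 mm, and the force on it rose to about 20 N, so I take it to be at its stop.
- **Other objects:** The bottle and dish look unmoved in the last pictures, and the beaker in the last view I looked at that shows it. I did not check the jar after the moves; the arm stayed well away from it.

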